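Ballast and trim a bench-top vibration isolator

TASK

Put the isolator into service: slide every steel ballast nut across its top plate, without lifting any, until each has dropped flat into a shallow pocket of its own. Only then push the lock lever fully over to release the platform, and after that turn both trim knobs until their pointers stand at the zero marks. Nudge back any nut that gets knocked out, and leave the other things on the table where they are.

Things in the scene. Friction and masses are not known exactly. Their poses are not given: they have to be found in the camera images.
- platform: fixed isolator; origin at its underside's centre, x to the far side. Grey top plate 340 (x) by 420 mm (y), 55 mm above the table; black rim round it, 8 mm wide, top 10 mm above the plate. Bolted to the plate at x = 148, y = -5 mm: a post clamp, base 30 x 50 mm, post 72 mm high. Nuts slide with ordinary metal friction (2 to 5 N).
- lock (a joint): angle of the lock lever: 0 = locked (leaning to the lever pod's -x), 1.0 = released (leaning fully to its +x). It stays where it is left; a light push moves it.
- lock_tip (a point): centre of the 26 mm ball at the end of the lock lever, an 80 mm steel stick with a black ball on a small grey block on a flat white pod (120 x 110 x 20 mm). It pivots about the pod's y, 42 mm above the table over the pod's centre; at 0 it leans 0.5 rad to -x, at 1.0 it leans 0.5 rad to +x
- lock_pod: the lever's white pod, origin at the centre of its underside; its +x is the direction in which the lever is pushed to release it
- trim_pod: the knobs' white pod, 250 (x) by 120 (y) by 30 mm, with two round scales and a knob on each, 62 mm either side of its centre; origin at the centre of its underside; both zero marks lie toward its +y
- pocket0 (a point): centre of the floor of a round flat-bottomed pocket in the plate, 70 mm across and 5 mm deep; the floor is 50 mm above the table. A nut fits in it at any turn, and one pocket takes one nut
- pocket1 (a point): centre of the floor of a round flat-bottomed pocket in the plate, 70 mm across and 5 mm deep; the floor is 50 mm above the table. A nut fits in it at any turn, and one pocket takes one nut
- pocket2 (a point): centre of the floor of a round flat-bottomed pocket in the plate, 70 mm across and 5 mm deep; the floor is 50 mm above the table. A nut fits in it at any turn, and one pocket takes one nut
- pocket3 (a point): centre of the floor of a round flat-bottomed pocket in the plate, 70 mm across and 5 mm deep; the floor is 50 mm above the table. A nut fits in it at any turn, and one pocket takes one nut
- nut_a_mid (a point): plain steel hexagon nut lying flat, 55 mm across flats, 63.5 mm across corners, 29 mm high, bore 36 mm, about 0.3 to 0.45 kg; the point is its centre, half-way up (14.5 mm above its underside); z is the bore axis. May be absent.
- nut_b_mid (a point): plain steel hexagon nut lying flat, 55 mm across flats, 63.5 mm across corners, 29 mm high, bore 36 mm, about 0.3 to 0.45 kg; the point is its centre, half-way up (14.5 mm above its underside); z is the bore axis. May be absent.
- nut_c_mid (a point): plain steel hexagon nut lying flat, 55 mm across flats, 63.5 mm across corners, 29 mm high, bore 36 mm, about 0.3 to 0.45 kg; the point is its centre, half-way up (14.5 mm above its underside); z is the bore axis. May be absent.
- nut_d_mid (a point): plain steel hexagon nut lying flat, 55 mm across flats, 63.5 mm across corners, 29 mm high, bore 36 mm, about 0.3 to 0.45 kg; the point is its centre, half-way up (14.5 mm above its underside); z is the bore axis. May be absent.
- wash_bottle: bystander: white bottle, 70 mm across, 110 mm high; origin at the underside (tools: on the axis)
- oil_jar: bystander: amber glass jar with a white cap, 52 mm across, 70 mm high; origin at the underside (tools: on the axis)
- dish: bystander: flat glass dish, 90 mm across; origin at the underside (tools: on the axis)
- driver: bystander: screwdriver with a black handle, lying; origin at the underside (tools: on the axis)
- spanner: bystander: spanner, lying; origin at the underside (tools: on the axis)
- lens_tube: bystander: black lens tube, 61 mm across, 50 mm high, standing; origin at the underside (tools: on the axis)
- cap: bystander: white cap, 56 mm across, 12 mm high; origin at the underside (tools: on the axis)
- trim_near (a joint): angle of the trim knob at the pod's -x (robot's side) end: 0 = pointer exactly at the long thick zero mark of its scale; positive is counter-clockwise seen from above; end stops at +-2.7 rad; stays where it is left (friction about 0.06 N m)
- trim_near_grip (a point): on this knob's axis, half-way up its bar grip. Black disc 68 mm across with an upright bar 60 mm long (this point's y), 16 mm thick (x), 30 mm high across it: the bar spans 15 mm above and below this point; the disc's top is 17 mm below it (the bar stands on it). y here runs along the bar toward the pointer (white line on one half of the bar)
- trim_far (a joint): angle of the trim knob at the pod's +x (far side) end: 0 = pointer exactly at the long thick zero mark of its scale; positive is counter-clockwise seen from above; end stops at +-2.7 rad; stays where it is left (friction about 0.06 N m)
- trim_far_grip (a point): on this knob's axis, half-way up its bar grip. Black disc 68 mm across with an upright bar 60 mm long (this point's y), 16 mm thick (x), 30 mm high across it: the bar spans 15 mm above and below this point; the disc's top is 17 mm below it (the bar stands on it). y here runs along the bar toward the pointer (white line on one half of the bar)

How it is judged:
By the outcome, as a careful person would: the job done as asked, in the order asked, and still so for the second after the job is handed in, with the robot touching nothing.
Of nut_a, nut_b, nut_c, nut_d only 2 to 4 are there at a start; the rules pass over those that are not, and their reading is None.
At some moment in a run one of nut_a, nut_b, nut_c, nut_d may be knocked a few centimetres aside while the robot is not near it.
Once in a run the grip may slacken for a moment while it holds something.
It also fails if it takes over 210 s, if anything falls off the work surface, if the arm or the gripper's body presses on something with over 40 N, if the wrist force passes 120 N, or if a joint passes its speed limit or range.

ROBOT

A 6-joint arm with a two-finger parallel gripper is mounted at the origin on the work surface. World frame = base frame: x ahead of the robot, y to its left, z up, the work surface at z = 0. Lengths are in m, angles in rad, forces in N, time in s.
With the tool pointing down it reaches from about 0.375 to 0.9 m from the base axis. Payload 3.1 kg.
Tool frame: the origin (TCP) lies between the finger pads; the fingertips stand 11 mm ahead of it and the grasp point (between the pads) lies 8 mm behind it; z points along the fingers, y is the line along which they close (so a half turn about z gives the same grasp; the last joint's range is limited). The gripper opens to 87 mm and grips with 3 to 60 N. Pads are 19 mm wide; open, the fingers measure 117 mm over their backs; the gripper's body (75 mm by 190 mm) begins 51 mm behind the grasp point.
Start: joints at [0.964, 0.527, 1.433, -0, 1.181, -0.178], TCP at [0.26, 0.568, 0.234] pointing down, gripper open.
Joint ranges: [-3.08, 3.08], [-0.75, 2.2], [0.22, 2.44], [-1.43, 4.57], [0, 2.65], [-2.85, 2.85]. Speed limits (rad/s): [2.79, 2.79, 3.14, 3.14, 3.14, 3.14].

INTERFACE

Orientations are given as a unit quaternion [x, y, z, w].
In Python, from rig import robot gives the robot as it stands.
- The arm moves only by the tool move_arm, never from a script. Its argument "moves" is text: rows parted by semicolons, each of 7 numbers parted by spaces: the shift along the tool's x, y, z in units of 100 mm (1.0 is 100 mm), then the turn, a rotation vector about the tool's x, y, z in units of 90 degrees (1.0 is 90 degrees), then the opening, from 0 (shut) to 1 (fully open). A call has 1 to 12 rows; each row is the pose to reach, as a shift and turn from the pose commanded when the call began, along the tool's axes at that moment; what a row does not reach only later rows make up. A row lasts 1/10 s, in which the tool goes at most 50 mm and 8.59 degrees, less where a joint would pass 70% of its speed; a pose out of reach is approached as far as the arm can. A call with a number of a shift or a turn outside -1 to 1 is refused whole. A call with a gripper value outside its range is refused whole. The fingers move at their own pace and stop on an object; "squeeze" is the grip in N (left out, the last holds). Time passes only in rows, so rows that repeat a pose let the fingers close. It gives the time, the measured TCP pose, the force, the opening and the grip force at its end, in the units of the state.
- robot.get_obs(): the state, without advancing time (a new reading comes with each control period).
- robot.camera(name): name is "scene" or "top" or "wrist"; returns a dict with "image" (384x512x3 uint8, red, green, blue), "intrinsics" (3x3 intrinsics, pixels), "extrinsics" (4x4, takes a point from world to camera coordinates). Camera axes: x right, y up, looking along -z (the intrinsics and any distortion apply to the point x, -y, -z); pixel columns grow to the right and rows downward; lengths in m; the calibration is good to about 2 mm. The wrist camera is an equidistant fisheye: a pixel r from the principal point sees the ray r / f radians off the axis. A picture is of the moment at which its call begins. There is no depth.
- robot.hand_in(): hands the job in; it is judged then, once.
The state is a dict: "time": time; "q": joint angles; "joint_velocities": joint speeds; "joint_torque": joint torques, N m; "position": TCP position; "tool_rot": TCP orientation; "ft_force": force on the tool from outside, world axes, zero at the start; "moment": the same for the moment, N m; "grip_width": finger opening in m; "grip_force": force on a finger pad.
Only numpy, scipy, OpenCV 4.12 (cv2) and the standard library are available. Lean on these libraries where they do the work, as an engineer would, in place of code of your own. Each camera call takes 0.05 s, during which the arm holds its last target. There are 200 camera calls.

## Working session

There is one attempt and no reset: what is moved stays moved. The work goes in short steps, Python scripts to look and compute and a tool call to move; the robot and the scene stay as the last step left them, time stands still between calls to the robot, and variables do not carry over. Pictures are saved under pics/ and viewed, at most 14 in all, crops included, and the job is handed in when it is done.

Besides the shell and the picture viewer there is one more tool, called after ">>>" by a JSON object that holds its "api" and its "payload". move_arm: Moves the arm, as the interface text tells. Shifts and turns lie within -1 to 1; 1 stands for 100 mm of shift or 90 degrees of turn. Its arguments: {"type":"object","properties":{"moves":{"type":"string"},"squeeze":{"type":"number"}},"required":["moves"]}

```bash
ls; mkdir -p pics
cat > h.py <<'E'
import numpy as np, cv2
from rig import robot
from scipy.spatial.transform import Rotation as R
def shot(n,f=None):
    c=robot.camera(n); im=cv2.cvtColor(c["image"],cv2.COLOR_RGB2BGR)
    if f: cv2.imwrite("pics/"+f,im)
    return im,np.array(c["intrinsics"]),np.array(c["extrinsics"])
def ray(K,E,u,v,fish=False):
    a=np.array([(u-K[0,2])/K[0,0],(v-K[1,2])/K[1,1]])
    if fish:
        t=np.hypot(*a); a=a/t if t>0 else a
        d=np.array([a[0]*np.sin(t),-a[1]*np.sin(t),-np.cos(t)])
    else: d=np.array([a[0],-a[1],-1])
    Rm=E[:3,:3]; return -Rm.T@E[:3,3], Rm.T@d
def onz(K,E,u,v,z,fish=False):
    o,d=ray(K,E,u,v,fish); return o+d*(z-o[2])/d[2]
def proj(K,E,p,fish=False):
    c=E[:3,:3]@np.array(p)+E[:3,3]; x,y,z=c[0],-c[1],-c[2]
    if fish:
        r=np.hypot(x,y); t=np.arctan2(r,z); return np.array([K[0,0]*x/r*t+K[0,2],K[1,1]*y/r*t+K[1,2]])
    return np.array([K[0,0]*x/z+K[0,2],K[1,1]*y/z+K[1,2]])
E
python3 - <<'E'
from h import *
a,K,E=shot("top","t0.png");print(K,E)
b,K,E=shot("scene","s0.png");print(K,E)
cv2.imwrite("pics/t0b.png",cv2.resize(a,(800,600),interpolation=cv2.INTER_CUBIC))
cv2.imwrite("pics/s0b.png",cv2.resize(b,(800,600),interpolation=cv2.INTER_CUBIC))
o=robot.get_obs();print(o)
E
```

```text
pics
[[360.77534459   0.         247.88763204]
 [  0.         360.77534459 191.9558706 ]
 [  0.           0.           1.        ]] [[ 0.02064522 -0.99961898  0.0183212  -0.02267459]
 [ 0.98012782  0.02385199  0.19692776 -0.54018428]
 [-0.19728972  0.0138915   0.9802468  -1.09876163]
 [ 0.          0.          0.          1.        ]]
[[478.28350346   0.         261.38183179]
 [  0.         478.28350346 185.2601365 ]
 [  0.           0.           1.        ]] [[-0.83731407  0.54663053 -0.01001042  0.43407401]
 [-0.41208896 -0.61898261  0.66861291  0.16181987]
 [ 0.35928795  0.56396418  0.74354325 -1.87237913]
 [ 0.          0.          0.          1.        ]]
{'time': 0.1, 'q': array([ 9.63517679e-01,  5.28384249e-01,  1.43378648e+00, -2.05338434e-06,
        1.18136904e+00, -1.78497926e-01]), 'joint_velocities': array([-0.00019604, -0.0031575 , -0.00312488, -0.00105204, -0.00125942,
        0.00215016]), 'joint_torque': array([-1.78913695e-05, -4.40987170e+01, -1.77151304e+01,  6.34819921e-02,
        5.33912040e-02, -3.15660850e-05]), 'position': array([0.25945483, 0.56790223, 0.23265875]), 'tool_rot': array([ 2.12751303e-01,  9.77105898e-01, -8.99742995e-04, -3.71857463e-04]), 'ft_force': array([-0.48608076, -0.56827694,  0.17515888]), 'moment': array([0.00945643, 0.00266881, 0.025503  ]), 'grip_force': 0.0, 'grip_width': 0.08713236230527664}
```

View pics/t0b.png

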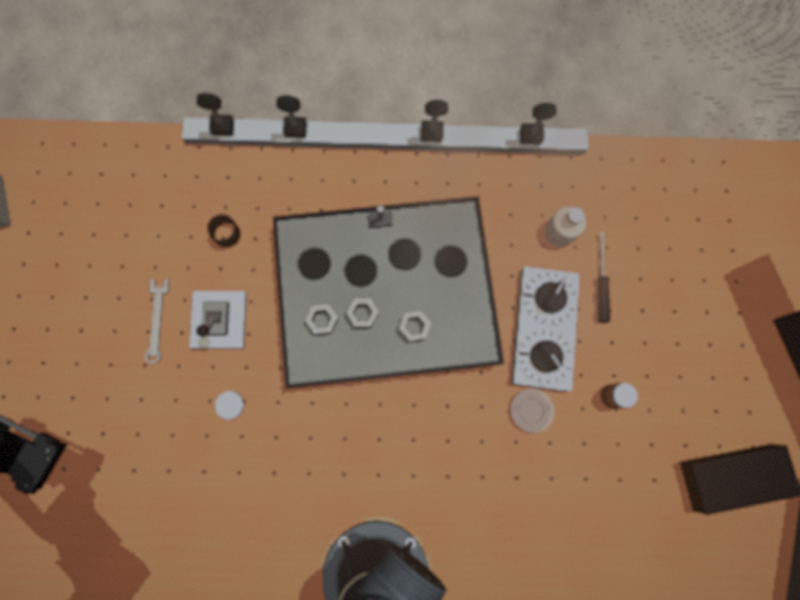

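View pics/s0b.png

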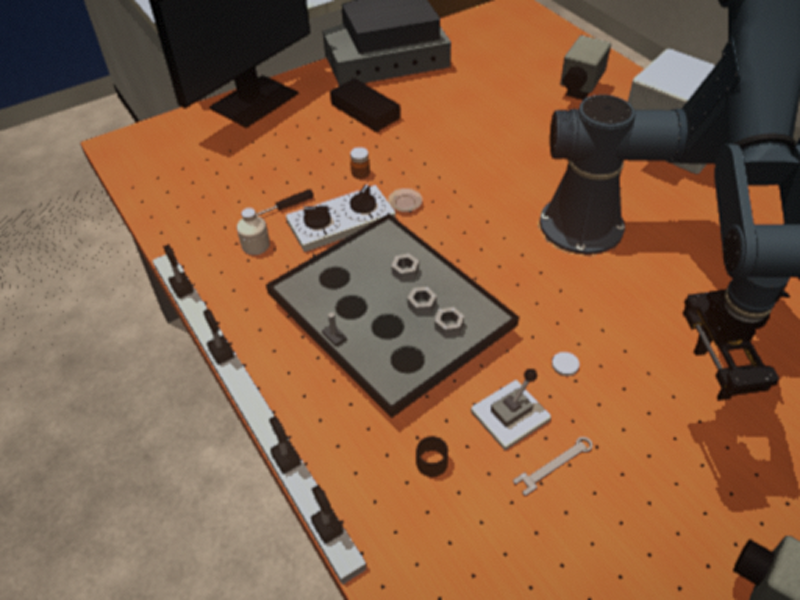

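The top view shows three nuts at (320,319), (362,312), (414,325), four pockets at (314,264), (361,270), (404,254), (451,261), the lever ball at (204,329), and knobs at (551,297), (547,355), all in 800x600 pixels. Next I'll segment these and measure them.

Run:
```python
from h import *
im,K,E=shot("top")
big=cv2.resize(im,None,fx=6,fy=6,interpolation=cv2.INTER_CUBIC)
hsv=cv2.cvtColor(im,cv2.COLOR_BGR2HSV); g=cv2.cvtColor(im,cv2.COLOR_BGR2GRAY)
def comps(m,z,name,amin):
    n,l,s,c=cv2.connectedComponentsWithStats(m.astype(np.uint8))
    for i in range(1,n):
        if s[i,4]>=amin and 100<c[i,0]<420 and 110<c[i,1]<290:
            r=cv2.minAreaRect(np.argwhere(l==i)[:,::-1].astype(np.float32))
            print(name,c[i].round(1),s[i,4],onz(K,E,*c[i],z)[:3].round(4),np.round(r[0],1),np.round(r[1],1),round(r[2],1),onz(K,E,*r[0],z).round(4))
comps(g<55,.055,"dark",60)
comps((hsv[...,1]<70)&(g>150),.084,"bright",60)
for nm,(u,v),z in [("ball",(204,329),.112),("lockpod",(217,320),.02)]: print(nm,onz(K,E,u*.64,v*.64,z).round(4))
a=np.hstack([cv2.resize(im[120:250,110:235],(400,416),interpolation=cv2.INTER_CUBIC),cv2.resize(im[160:260,315:391],(316,416),interpolation=cv2.INTER_CUBIC)])
cv2.imwrite("pics/c1.png",a)
```

```text
dark [139.1 142.7] 85 [0.6955 0.3477 0.055 ] [139.2 143.3] [ 9.2 16.4] 50.2 [0.6936 0.3472 0.055 ]
dark [146.9 152.6] 76 [0.6625 0.3198 0.055 ] [146.8 152.2] [ 8.5 15.7] 50.2 [0.664  0.3205 0.055 ]
dark [200.8 168.5] 267 [0.6137 0.1431 0.055 ] [201.  168.5] [17. 18.] 90.0 [0.6138 0.1423 0.055 ]
dark [230.4 172.8] 267 [0.6018 0.0472 0.055 ] [230.5 173. ] [17.7 17.7] 45.0 [0.6013 0.0468 0.055 ]
bright [368.2 141.7] 123 [ 0.7091 -0.394   0.084 ] [367.4 142. ] [12.5 17.4] 19.7 [ 0.708  -0.3916  0.084 ]
bright [350.1 210.8] 1746 [ 0.4828 -0.3274  0.084 ] [350.5 209.8] [36.7 76. ] 4.9 [ 0.4859 -0.3289  0.084 ]
bright [140.1 202.4] 702 [0.4936 0.3207 0.084 ] [138.  203.5] [35. 34.] 90.0 [0.4901 0.3268 0.084 ]
bright [231.6 199.6] 91 [0.509  0.0396 0.084 ] [232.  199.5] [18. 15.] 0.0 [0.5095 0.0386 0.084 ]
bright [205.1 203.4] 97 [0.4954 0.1211 0.084 ] [205.1 203.4] [16.2 18.2] 82.9 [0.4952 0.121  0.084 ]
bright [265.7 207.5] 104 [ 0.4868 -0.0661  0.084 ] [265.1 207.7] [16.6 18.4] 80.5 [ 0.4862 -0.0643  0.084 ]
bright [400.4 252.4] 164 [ 0.3589 -0.4763  0.084 ] [400.5 252.5] [14.1 12.7] 45.0 [ 0.3586 -0.4766  0.084 ]
bright [145.9 258.7] 235 [0.3239 0.2901 0.084 ] [146.  258.5] [17. 16.] 90.0 [0.3246 0.2897 0.084 ]
ball [0.4638 0.3389 0.112 ]
lockpod [0.4962 0.3423 0.02  ]
```

View pics/c1.png

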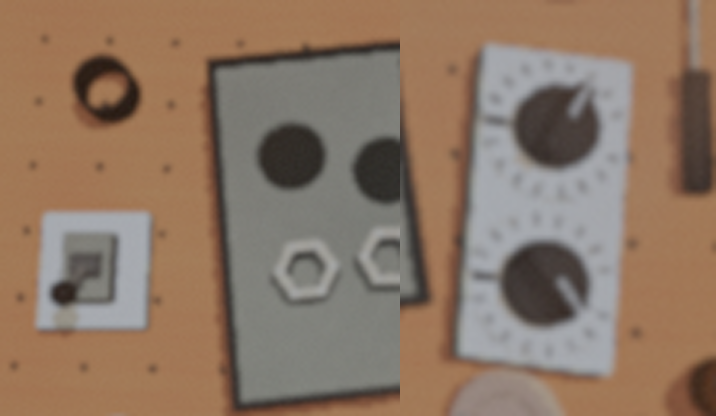

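The pocket and nut positions are clear enough to start. I'll move the arm over the plate and turn the gripper's closing line to world x.

>>> {"api": "move_arm", "payload": {"moves": "-0.45 -0.36 0 0 0 0 1; -0.93 -0.735 0 0 0 0 1; -0.93 -0.735 0 0 0 0 1"}}

```text
time: 0.45
position: [0.3145, 0.4594, 0.233]
tool_rot: [0.214, 0.977, -0.002, -0.0]
ft_force: [0.7, 0.7, -0.4]
grip_width: 0.0871
grip_force: 0.0
```

>>> {"api": "move_arm", "payload": {"moves": "-0.45 -0.36 0 0 0 0 1; -0.93 -0.735 0 0 0 0 1; -0.93 -0.735 0 0 0 0 1"}}

```text
time: 0.75
position: [0.3689, 0.354, 0.2333]
tool_rot: [0.214, 0.977, -0.001, -0.0]
ft_force: [0.0, 1.1, 0.1]
grip_width: 0.0871
grip_force: 0.0
```

>>> {"api": "move_arm", "payload": {"moves": "-0.45 -0.36 0 0 0 0 1; -0.93 -0.735 0 0 0 0 1; -0.93 -0.735 0 0 0 0 1"}}

```text
time: 1.05
position: [0.4235, 0.2487, 0.2335]
tool_rot: [0.214, 0.977, -0.0, 0.0]
ft_force: [-0.2, 1.0, -0.4]
grip_width: 0.0872
grip_force: 0.0
```

>>> {"api": "move_arm", "payload": {"moves": "-0.45 -0.36 0 0 0 0 1; -0.93 -0.735 0 0 0 0 1; -0.93 -0.735 0 0 0 0 1"}}

```text
time: 1.35
position: [0.4781, 0.1429, 0.2336]
tool_rot: [0.214, 0.977, -0.0, 0.001]
ft_force: [0.7, 0.6, 0.4]
grip_width: 0.0875
grip_force: 0.0
```

>>> {"api": "move_arm", "payload": {"moves": "-0.45 -0.36 0 0 0 0.09 1; -0.93 -0.735 0 0 0 0.18 1; -0.93 -0.735 0 0 0 0.27 1; -0.93 -0.735 0 0 0 0.36 1; -0.93 -0.735 0 0 0 0.45 1; -0.93 -0.735 0 0 0 0.54 1; -0.93 -0.735 0 0 0 0.63 1; -0.93 -0.735 0 0 0 0.727 1; -0.93 -0.735 0 0 0 0.727 1; -0.93 -0.735 0 0 0 0.727 1"}}

```text
time: 2.35
position: [0.5298, 0.0409, 0.2334]
tool_rot: [0.706, 0.708, -0.0, -0.0]
ft_force: [0.4, -0.8, -0.5]
grip_width: 0.0872
grip_force: 0.0
```

Run:
```python
from h import *
im,K,E=shot("wrist","w1.png");print(K,-E[:3,:3].T@E[:3,3])
o=robot.get_obs();print(o["time"],o["position"],R.from_quat(o["tool_rot"]).as_matrix().round(3),o["ft_force"])
cv2.imwrite("pics/w1b.png",cv2.resize(im,(800,600),interpolation=cv2.INTER_CUBIC))
```

```text
[[297.31863964   0.         254.41152525]
 [  0.         297.31863964 190.38347332]
 [  0.           0.           1.        ]] [0.52917257 0.11183367 0.38373441]
2.4 [0.52977552 0.04085942 0.23340273] [[-0.003  1.    -0.   ]
 [ 1.     0.003  0.   ]
 [ 0.    -0.    -1.   ]] [ 0.34038831  0.03487254 -1.07825149]
```

View pics/w1b.png

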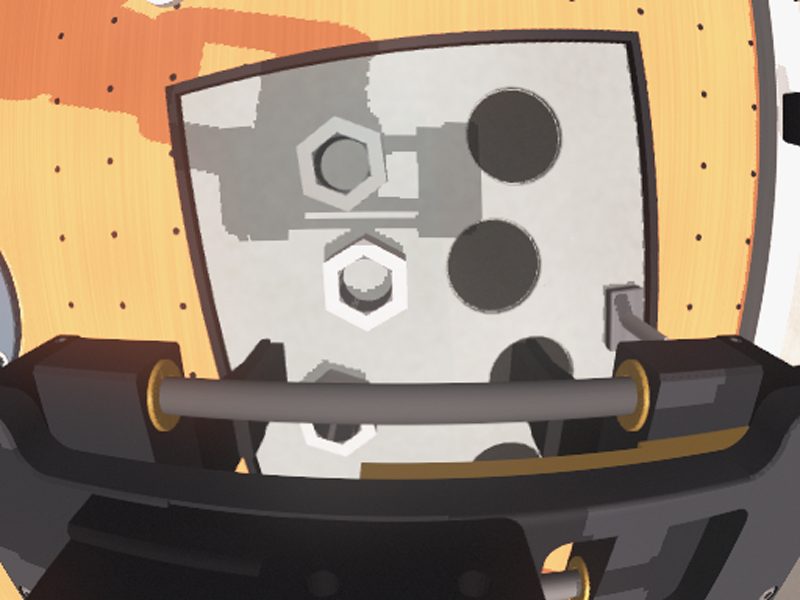

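The wrist view (800x600) has image right = +x and up = +y. Nut 0's centre is near (342,163) and nut 1's near (365,283). Pockets are at (514,135) and (494,266), and the clamp is at (624,315). I'll cast the hexagon corners onto the nut tops.

```bash
cat >> h.py <<'E'
def hexfit(K,E,pts,z=.084,s=.64,fish=True):
    P=np.array([onz(K,E,u*s,v*s,z,fish)[:2] for u,v in pts]); c=P.mean(0)
    a=np.degrees(np.angle(np.mean(np.exp(6j*np.arctan2(*(P-c).T[::-1])))))/6
    return c.round(4), round(a,1), np.linalg.norm(P-c,axis=1).round(4) # corner angle mod 60
def go(x,y,z,yaw):
    "shift and turn in move units to TCP xyz and closing-line angle yaw (deg)"
    o=robot.get_obs(); Rm=R.from_quat(o["tool_rot"]).as_matrix()
    d=Rm.T@(np.array([x,y,z])-o["position"])*10
    ya=np.degrees(np.arctan2(Rm[1,1],Rm[0,1])); t=-((yaw-ya+90)%180-90)/90
    return d.round(3),round(t,3)
E
python3 - <<'E'
from h import *
im=cv2.imread("pics/w1.png"); _,K,E=shot("wrist")
print("nut1",hexfit(K,E,[(365,235),(406,258),(407,308),(366,330),(325,306),(324,257)]))
print("nut0",hexfit(K,E,[(338,116),(382,130),(386,180),(347,210),(303,192),(297,147)]))
for u,v in [(514,135),(494,266)]: print("pocket",onz(K,E,u*.64,v*.64,.055,True).round(4))
print("clamp",onz(K,E,624*.64,315*.64,.06,True).round(4))
E
```

```text
nut1 (array([0.5084, 0.0409]), np.float64(29.6), array([0.032 , 0.0317, 0.0328, 0.033 , 0.032 , 0.0324]))
nut0 (array([0.4938, 0.1204]), np.float64(-22.9), array([0.0303, 0.033 , 0.0307, 0.0312, 0.0318, 0.0311]))
pocket [0.6122 0.143  0.055 ]
pocket [0.6003 0.0473 0.055 ]
clamp [0.7099 0.0108 0.06  ]
```

>>> {"api": "move_arm", "payload": {"moves": "0.4 -0.18 0.4 0 0 -0.04 1; 0.795 -0.36 0.8 0 0 -0.079 1; 0.795 -0.36 0.9 0 0 -0.079 1; 0.795 -0.36 0.9 0 0 -0.079 1"}}

```text
time: 2.85
position: [0.4902, 0.1218, 0.1409]
tool_rot: [0.66, 0.751, -0.003, -0.003]
ft_force: [0.0, 0.3, -0.0]
grip_width: 0.0869
grip_force: 0.0
```

>>> {"api": "move_arm", "payload": {"moves": "0 0 0.35 0 0 0 1; 0 0 0.6 0 0 0 1; 0 0 0.68 0 0 0 1; 0 0 0.68 0 0 0 1; 0 0 0.68 0 0 0 0.5; 0 0 0.68 0 0 0 0.5; 0 0 0.68 0 0 0 0.5; 0 0 0.68 0 0 0 0.5; 0 0 0.68 0 0 0 0.5; 0 0 0.68 0 0 0 0.5; 0 0 0.68 0 0 0 0.5", "squeeze": 10}}

```text
time: 3.95
position: [0.4936, 0.1204, 0.0759]
tool_rot: [0.662, 0.75, -0.0, -0.0]
ft_force: [-2.0, 0.2, 5.9]
grip_width: 0.0548
grip_force: 10.0
```

Run:
```python
from h import *
o=robot.get_obs();print(o["time"],o["position"],o["grip_width"],o["grip_force"],o["ft_force"],go(.6122,.143,.075,7.1))
im,K,E=shot("wrist","w2.png")
cv2.imwrite("pics/w2b.png",cv2.resize(im,(640,480),interpolation=cv2.INTER_CUBIC))
```

```text
3.95 [0.49359237 0.12037614 0.07594842] 0.05475220115591803 9.984574913978577 [-2.03826262  0.19834866  5.86604187] (array([0.077, 1.205, 0.009]), np.float64(0.0))
```

View pics/w2b.png

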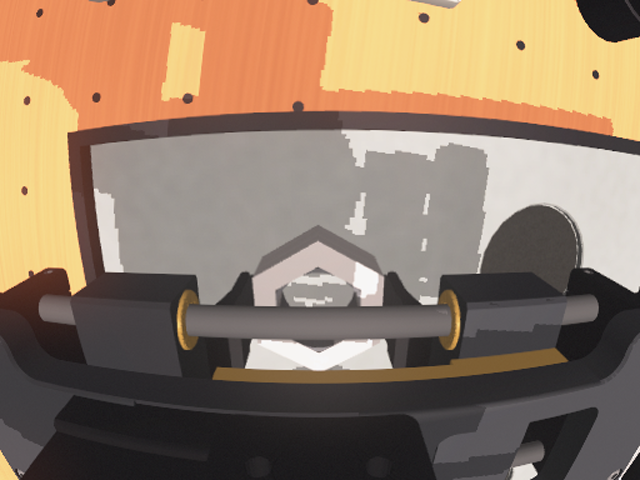

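The nut sits squarely between the pads, 54.8 mm wide as expected. I'll slide it to the pocket.

>>> {"api": "move_arm", "payload": {"moves": "0.006 0.09 0 0 0 0 0.5; 0.012 0.18 0 0 0 0 0.5; 0.018 0.27 0 0 0 0 0.5; 0.024 0.36 0 0 0 0 0.5; 0.03 0.45 0 0 0 0 0.5; 0.036 0.54 0 0 0 0 0.5; 0.042 0.63 0 0 0 0 0.5; 0.048 0.72 0 0 0 0 0.5; 0.054 0.81 0 0 0 0 0.5; 0.06 0.9 0 0 0 0 0.5; 0.066 1 0 0 0 0 0.5"}}

```text
time: 5.1
position: [0.5887, 0.1391, 0.0757]
tool_rot: [0.662, 0.75, -0.003, -0.003]
ft_force: [-5.5, -1.4, 8.5]
grip_width: 0.0551
grip_force: 10.0
```

>>> {"api": "move_arm", "payload": {"moves": "0.006 0.07 0 0 0 0 0.5; 0.011 0.14 0 0 0 0 0.5; 0.011 0.205 0 0 0 0 0.5; 0.011 0.205 0 0 0 0 0.5; 0.011 0.205 0 0 0 0 0.5; 0.011 0.205 0 0 0 0 0.8; 0.011 0.205 0 0 0 0 0.8; 0.011 0.205 0 0 0 0 0.8; 0.011 0.205 0 0 0 0 0.8"}}

```text
time: 6.0
position: [0.6127, 0.1429, 0.0758]
tool_rot: [0.662, 0.75, 0.0, 0.0]
ft_force: [0.2, -0.5, 0.8]
grip_width: 0.0689
grip_force: 0.0
```

Run:
```python
from h import *
o=robot.get_obs();print(o["time"],o["position"],o["grip_width"],o["grip_force"],o["ft_force"])
im,K,E=shot("wrist","w3.png")
a,K2,E2=shot("scene")
cv2.imwrite("pics/w3b.png",np.hstack([cv2.resize(im,(512,384)),cv2.resize(a[140:280,160:340],(288,224)).copy() if 0 else cv2.copyMakeBorder(cv2.resize(a[140:280,160:340],(288,224),interpolation=cv2.INTER_CUBIC),0,160,0,0,cv2.BORDER_CONSTANT)]))
```

```text
6.0 [0.61271812 0.1428912  0.07583572] 0.06894211406047959 0.0 [ 0.23027734 -0.5150175   0.76788037]
```

View pics/w3b.png

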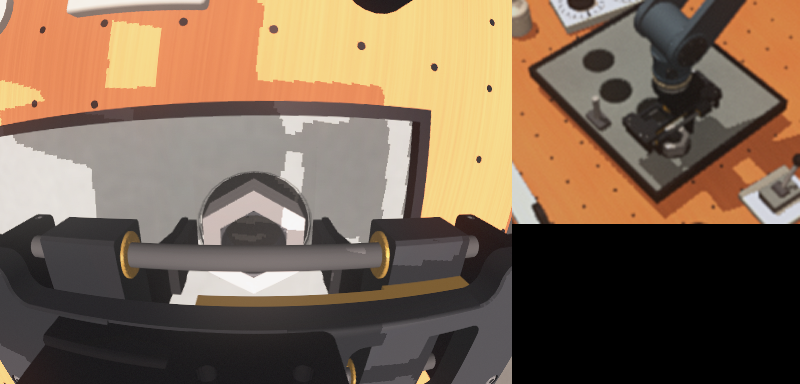

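The nut appears to sit in the pocket, with the dark floor visible through its bore; I'll verify that from above later. Next is nut 1.

>>> {"api": "move_arm", "payload": {"moves": "0 0 -0.4 0 0 0 0.8; 0 0 -0.6 0 0 0 1; -0.4 -0.45 -0.6 0 0 0.083 1; -0.883 -0.9 -0.6 0 0 0.083 1; -0.883 -1 -0.6 0 0 0.083 1; -0.883 -1 -0.6 0 0 0.083 1; -0.883 -1 -0.6 0 0 0.083 1"}}

```text
time: 6.8
position: [0.5245, 0.0424, 0.136]
tool_rot: [0.71, 0.704, 0.0, 0.0]
ft_force: [0.9, 0.0, 0.4]
grip_width: 0.0868
grip_force: 0.0
```

Run:
```python
from h import *
o=robot.get_obs();print(o["time"],o["position"],go(.5084,.0409,.075,-.4))
im,K,E=shot("wrist","w4.png")
cv2.imwrite("pics/w4b.png",cv2.resize(im,(800,600),interpolation=cv2.INTER_CUBIC))
```

```text
6.8 [0.52451128 0.0424331  0.13598469] (array([-0.017, -0.162,  0.61 ]), np.float64(-0.001))
```

View pics/w4b.png

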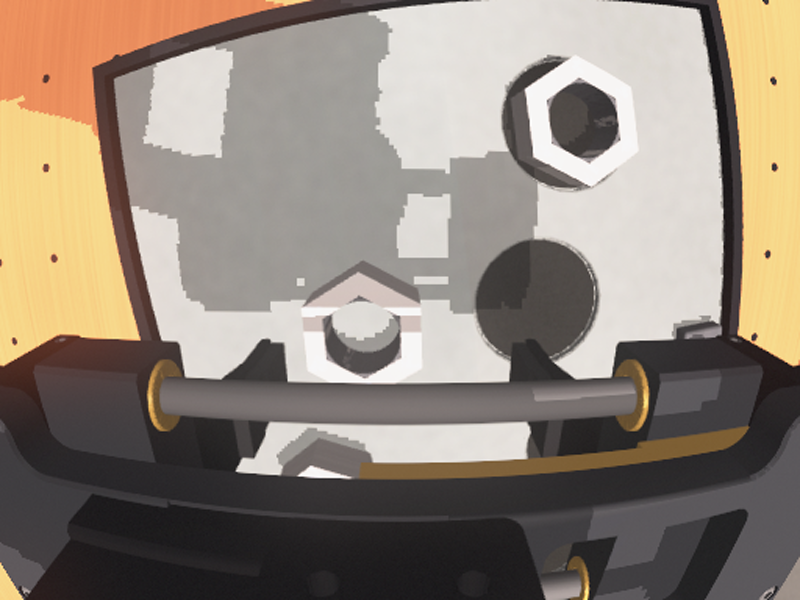

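Nut 0's top is centred near (582,121) over pocket 0; pocket 1, still empty, is at (537,298). I'll check that nut 0 is consistent with having dropped.

Run:
```python
from h import *
_,K,E=shot("wrist")
h=[(580,56),(632,82),(637,146),(588,185),(532,156),(526,90)]
for z in (.079,.084): print(z,hexfit(K,E,h,z))
print(onz(K,E,537*.64,298*.64,.055,True).round(4))
P=np.array([onz(K,E,u*.64,v*.64,.055,True)[:2] for u,v in [(502,115),(508,152),(540,183),(572,191),(520,78),(550,58)]])
A=np.c_[2*P,np.ones(len(P))];s=np.linalg.lstsq(A,(P**2).sum(1),rcond=None)[0];print(s[:2],np.sqrt(s[2]+s[0]**2+s[1]**2))
```

```text
0.079 (array([0.6129, 0.1435]), np.float64(-23.0), array([0.0303, 0.0334, 0.0305, 0.0317, 0.0327, 0.0309]))
0.084 (array([0.6107, 0.1428]), np.float64(-23.0), array([0.0296, 0.0326, 0.0298, 0.0309, 0.0319, 0.0301]))
[0.5999 0.0507 0.055 ]
[0.61320498 0.14286228] 0.03511682546103748
```

>>> {"api": "move_arm", "payload": {"moves": "-0.01 -0.08 0.2 0 0 0 1; -0.017 -0.162 0.45 0 0 0 1; -0.017 -0.162 0.61 0 0 0 1; -0.017 -0.162 0.61 0 0 0 1; -0.017 -0.162 0.61 0 0 0 0.5; -0.017 -0.162 0.61 0 0 0 0.5; -0.017 -0.162 0.61 0 0 0 0.5; -0.017 -0.162 0.61 0 0 0 0.5; -0.017 -0.162 0.61 0 0 0 0.5; -0.017 -0.162 0.61 0 0 0 0.5; -0.017 -0.162 0.61 0 0 0 0.5", "squeeze": 10}}

```text
time: 8.0
position: [0.5081, 0.0413, 0.075]
tool_rot: [0.709, 0.705, 0.0, 0.0]
ft_force: [-0.9, 0.5, 5.5]
grip_width: 0.0553
grip_force: 9.9
```

>>> {"api": "move_arm", "payload": {"moves": "0.006 0.09 0 0 0 0 0.5; 0.012 0.18 0 0 0 0 0.5; 0.018 0.27 0 0 0 0 0.5; 0.024 0.36 0 0 0 0 0.5; 0.03 0.45 0 0 0 0 0.5; 0.036 0.54 0 0 0 0 0.5; 0.042 0.63 0 0 0 0 0.5; 0.05 0.72 0 0 0 0 0.5; 0.06 0.81 0 0 0 0 0.5; 0.07 0.919 0 0 0 0 0.5; 0.07 0.919 0 0 0 0 0.5; 0.07 0.919 0 0 0 0 0.5"}}

```text
time: 9.2
position: [0.5998, 0.0477, 0.0738]
tool_rot: [0.709, 0.705, -0.0, -0.0]
ft_force: [-1.3, -0.3, -2.7]
grip_width: 0.055
grip_force: 10.0
```

>>> {"api": "move_arm", "payload": {"moves": "0 0 0 0 0 0 0.8; 0 0 0 0 0 0 0.8; 0 0 0 0 0 0 0.8; 0 0 0 0 0 0 0.8"}}

```text
time: 9.6
position: [0.6001, 0.0477, 0.0748]
tool_rot: [0.709, 0.705, 0.0, 0.0]
ft_force: [-0.1, -0.0, 0.6]
grip_width: 0.0685
grip_force: 0.0
```

>>> {"api": "move_arm", "payload": {"moves": "0 0 -0.4 0 0 0 0.8; 0 0 -0.7 0 0 0 1; -0.5 -0.3 -1 0 0 0 1; -1 -0.6 -1 0 0 0 1"}}

```text
time: 10.0
position: [0.5533, -0.033, 0.1756]
tool_rot: [0.708, 0.706, 0.002, 0.004]
ft_force: [0.7, -0.9, 1.1]
grip_width: 0.0838
grip_force: 0.0
```

>>> {"api": "move_arm", "payload": {"moves": "-0.5 0 -0.2 0 0 0 1; -1 0 -0.3 0 0 0 1; -1 0 -0.3 0 0 0 1; -1 0 -0.3 0 0 0 1"}}

```text
time: 10.4
position: [0.5504, -0.1343, 0.2028]
tool_rot: [0.71, 0.704, 0.0, 0.0]
ft_force: [-0.1, -0.0, -0.6]
grip_width: 0.0868
grip_force: 0.0
```

Run:
```python
from h import *
o=robot.get_obs();print(o["time"],o["position"])
im,K,E=shot("wrist","w5.png")
cv2.imwrite("pics/w5b.png",cv2.resize(im,(800,600),interpolation=cv2.INTER_CUBIC))
```

```text
10.4 [ 0.55041925 -0.13431884  0.20284997]
```

View pics/w5b.png

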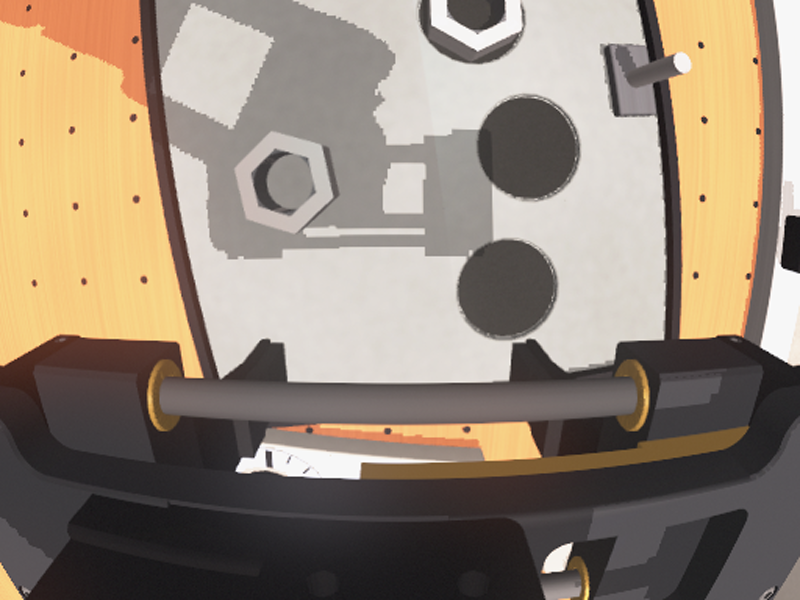

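Nut C's top is at about (284,182), and the free pockets are at (528,148) and (507,288). Nut 1 sits in its pocket at (472,15).

Run:
```python
from h import *
im,K,E=shot("wrist")
print("nutC",hexfit(K,E,[(271,131),(322,146),(334,189),(291,232),(247,217),(235,171)]))
for u,v in [(528,148),(507,288)]: print("pocket",onz(K,E,u*.64,v*.64,.055,True).round(4))
# side-edge check of hex orientation
c=hexfit(K,E,[(271,131),(322,146),(334,189),(291,232),(247,217),(235,171)])
g=cv2.cvtColor(im,cv2.COLOR_BGR2GRAY)
P=[onz(K,E,u*.64,v*.64,.084,True)[:2]-c[0] for u,v in [(271,131),(322,146),(334,189),(291,232),(247,217),(235,171)]]
print(np.degrees([np.arctan2(p[1],p[0]) for p in P]).round(0))
print(go(*c[0],.075,c[1]+30), go(*c[0],.075,c[1]-30))
```

```text
nutC (array([ 0.4831, -0.0631]), np.float64(-17.6), array([0.0306, 0.0308, 0.0311, 0.0308, 0.0308, 0.0303]))
pocket [ 0.6349 -0.0422  0.055 ]
pocket [ 0.6234 -0.1357  0.055 ]
[ 102.   39.  -11.  -82. -138.  166.]
(array([ 0.68 , -0.668,  1.271]), np.float64(-0.142)) (array([ 0.68 , -0.668,  1.271]), np.float64(0.525))
```

>>> {"api": "move_arm", "payload": {"moves": "0.35 -0.33 0.2 0 0 -0.07 1; 0.68 -0.668 0.5 0 0 -0.142 0.8; 0.68 -0.668 0.6 0 0 -0.142 0.8; 0.68 -0.668 0.6 0 0 -0.142 0.8; 0.68 -0.668 0.6 0 0 -0.142 0.8"}}

```text
time: 11.0
position: [0.4849, -0.0635, 0.1424]
tool_rot: [0.626, 0.78, 0.0, 0.0]
ft_force: [1.0, -0.4, 0.1]
grip_width: 0.0709
grip_force: 0.0
```

>>> {"api": "move_arm", "payload": {"moves": "0 0 0.35 0 0 0 0.8; 0 0 0.55 0 0 0 0.8; 0 0 0.67 0 0 0 0.8; 0 0 0.67 0 0 0 0.8; 0 0 0.67 0 0 0 0.5; 0 0 0.67 0 0 0 0.5; 0 0 0.67 0 0 0 0.5; 0 0 0.67 0 0 0 0.5; 0 0 0.67 0 0 0 0.5; 0 0 0.67 0 0 0 0.5; 0 0 0.67 0 0 0 0.5", "squeeze": 10}}

```text
time: 12.1
position: [0.4844, -0.0646, 0.0763]
tool_rot: [0.626, 0.78, 0.0, 0.001]
ft_force: [-0.9, -0.8, 6.1]
grip_width: 0.055
grip_force: 10.0
```

Run:
```python
from h import *
o=robot.get_obs();print(o["time"],o["position"],o["grip_width"],o["grip_force"],o["ft_force"],go(.6234,-.1357,.075,12.4))
```

```text
12.1 [ 0.48437321 -0.06463613  0.07626457] 0.05502155670951951 9.962839633226395 [-0.88852478 -0.82470085  6.13595343] (array([-0.993,  1.205,  0.015]), np.float64(0.0))
```

>>> {"api": "move_arm", "payload": {"moves": "-0.063 0.075 0 0 0 0 0.5; -0.126 0.15 0 0 0 0 0.5; -0.19 0.225 0 0 0 0 0.5; -0.25 0.3 0 0 0 0 0.5; -0.313 0.375 0 0 0 0 0.5; -0.376 0.45 0 0 0 0 0.5; -0.44 0.525 0 0 0 0 0.5; -0.503 0.603 0 0 0 0 0.5"}}

```text
time: 12.9
position: [0.5504, -0.0987, 0.0758]
tool_rot: [0.626, 0.78, -0.001, -0.004]
ft_force: [-5.1, 2.3, 6.5]
grip_width: 0.0552
grip_force: 10.0
```

>>> {"api": "move_arm", "payload": {"moves": "-0.063 0.075 0 0 0 0 0.5; -0.126 0.15 0 0 0 0 0.5; -0.19 0.225 0 0 0 0 0.5; -0.25 0.3 0 0 0 0 0.5; -0.313 0.375 0 0 0 0 0.5; -0.376 0.45 0 0 0 0 0.5; -0.44 0.525 0 0 0 0 0.5; -0.503 0.603 0 0 0 0 0.5; -0.503 0.603 0 0 0 0 0.5; -0.503 0.603 0 0 0 0 0.5"}}

```text
time: 13.9
position: [0.6233, -0.1367, 0.0745]
tool_rot: [0.627, 0.779, -0.0, -0.0]
ft_force: [0.5, 0.2, -4.1]
grip_width: 0.0549
grip_force: 10.0
```

>>> {"api": "move_arm", "payload": {"moves": "0 0 0 0 0 0 0.8; 0 0 0 0 0 0 0.8; 0 0 0 0 0 0 0.8; 0 0 0 0 0 0 0.8; 0 0 -0.4 0 0 0 1; 0 0 -1 0 0 0 1; 0 0 -1 0 0 0 1; 0 0 -1 0 0 0 1"}}

```text
time: 14.7
position: [0.6251, -0.1372, 0.1784]
tool_rot: [0.626, 0.779, 0.001, 0.003]
ft_force: [0.4, -0.0, 0.2]
grip_width: 0.0859
grip_force: 0.0
```

Run:
```python
from h import *
o=robot.get_obs();print(o["time"],o["position"],go(.52,-.18,.3,0))
```

```text
14.7 [ 0.62505921 -0.13722765  0.17835801] (array([-0.196, -1.112, -1.222]), np.float64(0.138))
```

>>> {"api": "move_arm", "payload": {"moves": "-0.1 -0.5 -0.3 0 0 0.07 1; -0.196 -0.9 -0.6 0 0 0.138 1; -0.196 -1 -1 0 0 0.138 1; -0.196 -1 -1 0 0 0.138 1; -0.196 -1 -1 0 0 0.138 1; -0.196 -1 -1 0 0 0.138 1"}}

```text
time: 15.3
position: [0.5292, -0.1766, 0.2733]
tool_rot: [0.707, 0.707, -0.0, -0.002]
ft_force: [-0.0, -0.9, 0.9]
grip_width: 0.0872
grip_force: 0.0
```

Run:
```python
from h import *
o=robot.get_obs();print(o["time"],o["position"])
im,K,E=shot("wrist","w6.png")
t,_,_=shot("top","t6.png"); cv2.imwrite("pics/w6b.png",np.hstack([cv2.resize(im[:260],(460,234)),cv2.resize(t[110:250,100:304],(340,234))]))
o=cv2.resize(im,(800,600),interpolation=cv2.INTER_CUBIC); cv2.imwrite("pics/w6c.png",o)
```

```text
15.3 [ 0.5291673  -0.17658575  0.27331066]
```

View pics/w6c.png

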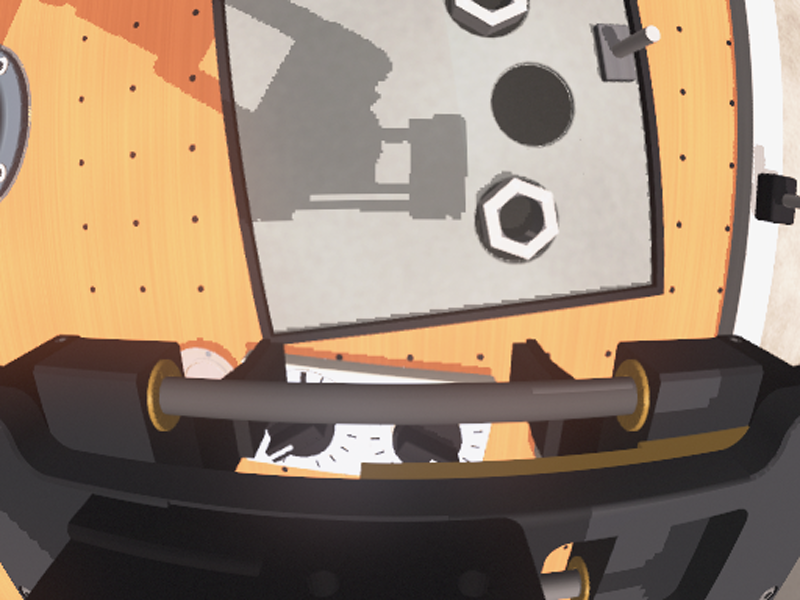

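All three nuts are down: nut C in pocket 3 at (518,218), nut 1 at (490,5), and nut 0 checked earlier. I'll go to the lever with the fingers shut and turned across the push direction.

>>> {"api": "move_arm", "payload": {"moves": "0.45 -0.1 0 0 0 0 0; 0.9 -0.2 0 0 0 0 0; 0.9 -0.2 0 0 0 0 0"}}

```text
time: 15.7
position: [0.5071, -0.0818, 0.2734]
tool_rot: [0.705, 0.709, -0.001, -0.004]
ft_force: [-0.1, -0.6, 0.0]
grip_width: 0.0706
grip_force: 0.0
```

>>> {"api": "move_arm", "payload": {"moves": "0.45 -0.1 0 0 0 0 0; 0.9 -0.2 0 0 0 0 0; 0.9 -0.2 0 0 0 0 0"}}

```text
time: 16.0
position: [0.4876, 0.0072, 0.274]
tool_rot: [0.705, 0.709, -0.001, -0.003]
ft_force: [-0.3, -1.2, -0.2]
grip_width: 0.047
grip_force: 0.0
```

>>> {"api": "move_arm", "payload": {"moves": "0.45 -0.1 0 0 0 0 0; 0.9 -0.2 0 0 0 0 0; 0.9 -0.2 0 0 0 0 0"}}

```text
time: 16.3
position: [0.4683, 0.0964, 0.2744]
tool_rot: [0.705, 0.709, -0.001, -0.002]
ft_force: [-0.8, -0.7, 0.2]
grip_width: 0.0233
grip_force: 0.0
```

>>> {"api": "move_arm", "payload": {"moves": "0.45 -0.1 0 0 0 0 0; 0.9 -0.2 0 0 0 0 0; 0.9 -0.2 0 0 0 0 0"}}

```text
time: 16.6
position: [0.4491, 0.1859, 0.2746]
tool_rot: [0.705, 0.709, -0.0, -0.001]
ft_force: [0.8, -0.6, 0.4]
grip_width: 0.0027
grip_force: 0.0
```

>>> {"api": "move_arm", "payload": {"moves": "0.45 -0.1 0 0 0 0 0; 0.9 -0.2 0 0 0 0 0; 0.9 -0.2 0 0 0 0 0"}}

```text
time: 16.9
position: [0.4299, 0.2756, 0.2747]
tool_rot: [0.705, 0.709, 0.0, -0.0]
ft_force: [0.3, -0.6, -0.4]
grip_width: 0.0002
grip_force: 0.0
```

Run:
```python
from h import *
o=robot.get_obs();print(o["time"],o["position"],go(.41,.339,.17,90))
im,K,E=shot("wrist","w7.png")
cv2.imwrite("pics/w7b.png",cv2.resize(im,(640,480),interpolation=cv2.INTER_CUBIC))
t,Kt,Et=shot("top","t7.png")
g=cv2.cvtColor(t,cv2.COLOR_BGR2GRAY)
for x,y in [(.613,.143),(.600,.0475),(.635,-.042),(.6235,-.1357)]:
    u,v=proj(Kt,Et,(x,y,.06)).round().astype(int); print((u,v),g[v-9:v+10,u-9:u+10].mean().round(),g[v-9:v+10,u-9:u+10].max())
```

```text
16.9 [0.42992387 0.27562478 0.27473707] (array([ 0.634, -0.196,  1.048]), np.float64(-0.997))
(np.int64(201), np.int64(168)) 114.0 169
(np.int64(230), np.int64(173)) 114.0 170
(np.int64(258), np.int64(163)) 75.0 139
(np.int64(287), np.int64(167)) 117.0 169
```

View pics/w7b.png

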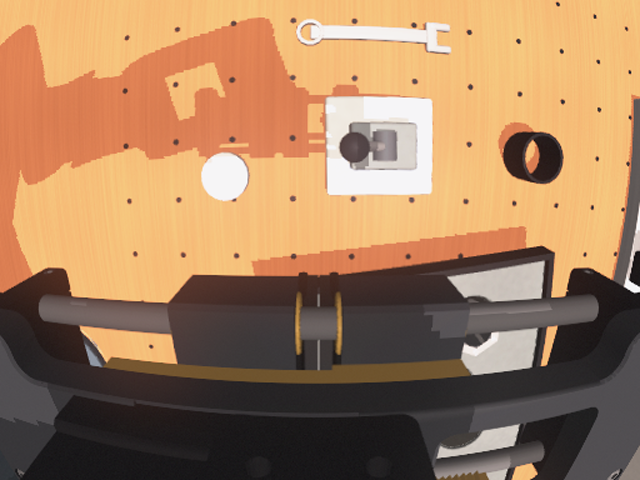

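The ball is at (354,147), the pod's centre at (379,146) and the cap at (225,177), and the lever leans to −x. The three filled pockets read bright in the top camera.

Run:
```python
from h import *
_,K,E=shot("wrist")
for n,p,z in [("ball",(354,147),.112),("pod",(379,146),.02),("podR",(432,146),.02),("cap",(225,177),.012)]:print(n,onz(K,E,p[0]*.8,p[1]*.8,z,True).round(4))
b=onz(K,E,354*.8,147*.8,.112,True)
print(go(b[0]-.048,b[1],.106,90))
```

```text
ball [0.4605 0.3375 0.112 ]
pod [0.4968 0.3375 0.02  ]
podR [0.5573 0.3401 0.02  ]
cap [0.325  0.3028 0.012 ]
(array([ 0.662, -0.181,  1.686]), np.float64(-1.0))
```

>>> {"api": "move_arm", "payload": {"moves": "0.3 -0.1 0.2 0 0 -0.09 0; 0.662 -0.181 0.4 0 0 -0.18 0; 0.662 -0.181 0.6 0 0 -0.27 0; 0.662 -0.181 0.7 0 0 -0.36 0; 0.662 -0.181 0.7 0 0 -0.45 0; 0.662 -0.181 0.7 0 0 -0.54 0; 0.662 -0.181 0.7 0 0 -0.63 0; 0.662 -0.181 0.7 0 0 -0.72 0; 0.662 -0.181 0.7 0 0 -0.81 0; 0.662 -0.181 0.7 0 0 -0.9 0; 0.662 -0.181 0.7 0 0 -1 0; 0.662 -0.181 0.7 0 0 -1 0"}}

```text
time: 18.25
position: [0.4132, 0.337, 0.2052]
tool_rot: [0.001, 1.0, -0.0, 0.0]
ft_force: [0.1, 0.5, -0.2]
grip_width: 0.0005
grip_force: 0.0
```

>>> {"api": "move_arm", "payload": {"moves": "0 0 0.3 0 0 0 0; 0 0 0.6 0 0 0 0; 0 0 0.9 0 0 0 0; 0 0 0.985 0 0 0 0; 0 0 0.985 0 0 0 0; 0 0 0.985 0 0 0 0"}}

```text
time: 18.85
position: [0.4129, 0.3388, 0.1076]
tool_rot: [0.001, 1.0, 0.0, 0.001]
ft_force: [0.4, 0.1, -0.2]
grip_width: 0.0008
grip_force: 0.0
```

>>> {"api": "move_arm", "payload": {"moves": "-0.1 0 0 0 0 0 0; -0.2 0 0 0 0 0 0; -0.3 0 0 0 0 0 0; -0.4 0 0 0 0 0 0; -0.5 0 0 0 0 0 0; -0.6 0 0 0 0 0 0; -0.7 0 0 0 0 0 0; -0.8 0 0 0 0 0 0; -0.87 0 0 0 0 0 0; -0.92 0 0 0 0 0 0"}}

```text
time: 19.85
position: [0.5044, 0.3387, 0.1065]
tool_rot: [0.0, 1.0, -0.0, -0.0]
ft_force: [-1.7, 1.4, -0.5]
grip_width: 0.0004
grip_force: 0.5
```

>>> {"api": "move_arm", "payload": {"moves": "-0.03 0 0 0 0 0 0; -0.06 0 0 0 0 0 0; -0.06 0 0 0 0 0 0"}}

```text
time: 20.15
position: [0.5101, 0.3389, 0.1069]
tool_rot: [-0.0, 1.0, 0.0, 0.0]
ft_force: [0.3, 0.4, -0.0]
grip_width: 0.0005
grip_force: 0.2
```

>>> {"api": "move_arm", "payload": {"moves": "-0.03 0 0 0 0 0 0; -0.06 0 0 0 0 0 0; -0.06 0 0 0 0 0 0"}}

```text
time: 20.45
position: [0.5122, 0.3388, 0.1064]
tool_rot: [0.0, 1.0, -0.001, -0.004]
ft_force: [-7.7, 1.2, 2.9]
grip_width: 0.0006
grip_force: 3.8
```

>>> {"api": "move_arm", "payload": {"moves": "-0.03 0 0 0 0 0 0; -0.05 0 0 0 0 0 0; -0.05 0 0 0 0 0 0"}}

```text
time: 20.75
position: [0.5126, 0.3387, 0.1063]
tool_rot: [0.0, 1.0, -0.001, -0.009]
ft_force: [-14.9, 1.4, 9.1]
grip_width: 0.0005
grip_force: 8.1
```

The lever reached its end stop: the force rose to 15 N with no further motion. I'll back off, lift, and move over the trim pod.

>>> {"api": "move_arm", "payload": {"moves": "0.3 0 0 0 0 0 0; 0.55 0 0 0 0 0 0; 0.55 0 -0.4 0 0 0 0; 0.55 0 -0.8 0 0 0 0; 0.55 -0.3 -1 0 0 0 0; 0.55 -0.8 -1 0 0 0 0; 0.55 -1 -1 0 0 0 0.3"}}

```text
time: 21.45
position: [0.4665, 0.2364, 0.2083]
tool_rot: [0.0, 1.0, -0.0, 0.002]
ft_force: [0.1, 0.1, -0.0]
grip_width: 0.0038
grip_force: 0.0
```

>>> {"api": "move_arm", "payload": {"moves": "0 -0.5 -0.2 0 0 0 0.3; 0 -1 -0.45 0 0 0 0.4; 0 -1 -0.45 0 0 0 0.5"}}

```text
time: 21.75
position: [0.4679, 0.1354, 0.2543]
tool_rot: [0.002, 1.0, -0.001, 0.003]
ft_force: [-0.7, 0.4, -0.6]
grip_width: 0.0247
grip_force: 0.0
```

>>> {"api": "move_arm", "payload": {"moves": "0 -0.5 0 0 0 0 0.5; 0 -1 0 0 0 0 0.5; 0 -1 0 0 0 0 0.5"}}

```text
time: 22.05
position: [0.4672, 0.0341, 0.2522]
tool_rot: [0.003, 1.0, -0.001, 0.001]
ft_force: [-0.1, 0.4, -0.8]
grip_width: 0.0418
grip_force: 0.0
```

>>> {"api": "move_arm", "payload": {"moves": "0 -0.5 0 0 0 0 0.5; 0 -1 0 0 0 0 0.5; 0 -1 0 0 0 0 0.5"}}

```text
time: 22.35
position: [0.4677, -0.0656, 0.2521]
tool_rot: [0.003, 1.0, -0.001, 0.002]
ft_force: [0.5, 0.5, -0.7]
grip_width: 0.0432
grip_force: 0.0
```

>>> {"api": "move_arm", "payload": {"moves": "0 -0.5 0 0 0 0 0.5; 0 -1 0 0 0 0 0.5; 0 -1 0 0 0 0 0.5"}}

```text
time: 22.65
position: [0.4679, -0.1656, 0.2522]
tool_rot: [0.002, 1.0, -0.002, 0.002]
ft_force: [-0.1, -0.6, 0.5]
grip_width: 0.0436
grip_force: 0.0
```

>>> {"api": "move_arm", "payload": {"moves": "0 -0.5 0 0 0 0 0.5; 0 -1 0 0 0 0 0.5; 0 -1 0 0 0 0 0.5"}}

```text
time: 22.95
position: [0.4679, -0.2656, 0.252]
tool_rot: [0.002, 1.0, -0.002, 0.002]
ft_force: [-0.0, 1.0, -0.3]
grip_width: 0.0439
grip_force: 0.0
```

>>> {"api": "move_arm", "payload": {"moves": "0 -0.5 0 0 0 0 0.5; 0 -1 0 0 0 0 0.5; 0 -1 0 0 0 0 0.5"}}

```text
time: 23.25
position: [0.4676, -0.3655, 0.2518]
tool_rot: [0.002, 1.0, -0.002, 0.001]
ft_force: [0.1, 0.5, -0.2]
grip_width: 0.0435
grip_force: 0.0
```

>>> {"api": "move_arm", "payload": {"moves": "0 -0.3 0 0 0 0.09 0.5; 0 -0.7 0 0 0 0.18 0.5; 0 -0.7 0 0 0 0.27 0.5; 0 -0.7 0 0 0 0.36 0.5; 0 -0.7 0 0 0 0.45 0.5; 0 -0.7 0 0 0 0.54 0.5; 0 -0.7 0 0 0 0.63 0.5; 0 -0.7 0 0 0 0.72 0.5; 0 -0.7 0 0 0 0.81 0.5; 0 -0.7 0 0 0 0.9 0.5; 0 -0.7 0 0 0 1 0.5; 0 -0.7 0 0 0 1 0.5"}}

```text
time: 24.45
position: [0.4672, -0.4282, 0.2515]
tool_rot: [0.706, 0.708, 0.001, -0.001]
ft_force: [0.7, -0.1, 0.1]
grip_width: 0.0438
grip_force: 0.0
```

Run:
```python
from h import *
o=robot.get_obs();print(o["time"],o["position"])
im,K,E=shot("wrist","w8.png")
t,_,_=shot("top","t8.png")
a=cv2.resize(im[:250],(800,391),interpolation=cv2.INTER_CUBIC)
b=cv2.resize(t[120:250,110:314],(320,204),interpolation=cv2.INTER_CUBIC)
c=np.zeros((600,800,3),np.uint8); c[:391]=a; c[394:598,:320]=b
cv2.imwrite("pics/w8b.png",c)
```

```text
24.45 [ 0.4671985  -0.42823319  0.25150549]
```

View pics/w8b.png

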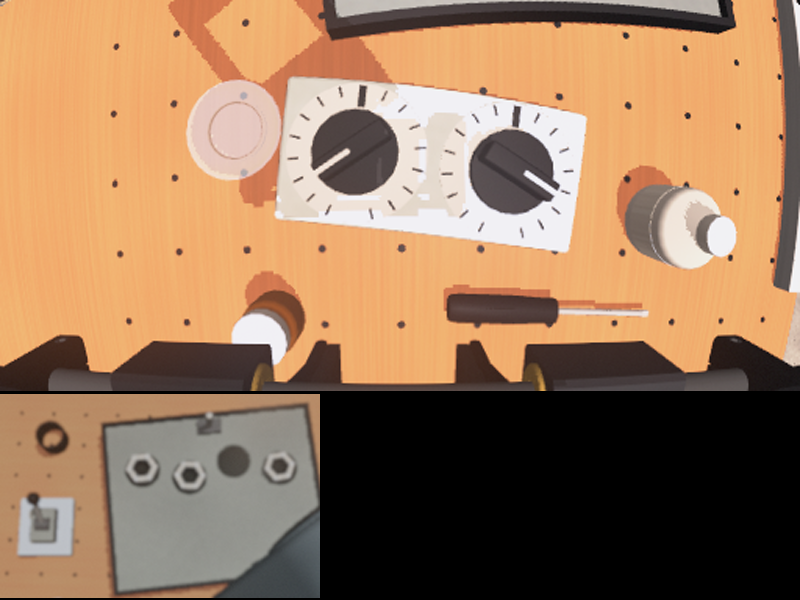

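Wrist view: the pod's corners are (289,77), (586,117), (568,251) and (277,215). The near pointer runs (349,151) to (318,179), with its zero mark at (362,95). The far pointer runs (525,172) to (557,195), with its zero mark at (516,116). The top crop shows the lever over and all three nuts in their pockets. I'll work out the knob geometry.

Run:
```python
from h import *
im=cv2.imread("pics/w8.png"); _,K,E=shot("wrist")
W=lambda p,z:onz(K,E,p[0]*.64,p[1]*.64,z,True)
C=np.array([W(p,.03) for p in [(289,77),(586,117),(568,251),(277,215)]])
c=C.mean(0); ax=(C[1]+C[2]-C[0]-C[3])[:2]; L=np.linalg.norm(ax)/2; ax/=np.linalg.norm(ax)
yaw=np.degrees(np.arctan2(ax[1],ax[0])); print("pod",c.round(4),yaw,L,np.linalg.norm(C[0]-C[3]))
print("near,far",(c[:2]-.062*ax).round(4),(c[:2]+.062*ax).round(4))
g=cv2.cvtColor(im,cv2.COLOR_BGR2GRAY)
for nm,s,d0,tail,tip,zero in [("near",-1,(355,152),(349,151),(318,179),(362,95)),("far",1,(512,171),(525,172),(557,195),(516,116))]:
    k=c[:2]+s*.062*ax
    zd=W(zero,.03)[:2]-k
    for z in (.07,.08,.09):
        t=W(tip,z)[:2]; a=W(tail,z)[:2]; d=t-a
        print(nm,z,"from line",np.degrees(np.arctan2(d[1],d[0])).round(1),"tip from axis",np.degrees(np.arctan2(*(t-k)[::-1])).round(1),np.linalg.norm(t-k).round(4),np.linalg.norm(d).round(4))
    print("zero dir",np.degrees(np.arctan2(zd[1],zd[0])).round(1))
    for z in (.035,.04,.045,.05): print(z,(W(d0,z)[:2]-k).round(4))
m=(g<75).astype(np.uint8)
n,l,st,ce=cv2.connectedComponentsWithStats(m)
for i in range(1,n):
    if 800<st[i,4]<6000: print(st[i],ce[i].round(1))
```

```text
pod [ 0.4954 -0.3457  0.03  ] -6.3362688302192245 0.24518968012944262 0.11409946292108702
near,far [ 0.4337 -0.3389] [ 0.557  -0.3525]
near 0.07 from line -138.6 tip from axis -138.4 0.0322 0.0298
near 0.08 from line -138.6 tip from axis -136.3 0.0309 0.0289
near 0.09 from line -138.6 tip from axis -134.2 0.0296 0.028
zero dir 84.6
0.035 [-0.0006 -0.0007]
0.04 [-0.0001 -0.0009]
0.045 [ 0.0003 -0.0012]
0.05 [ 0.0008 -0.0014]
far 0.07 from line -31.4 tip from axis -30.4 0.0316 0.0299
far 0.08 from line -31.4 tip from axis -33.5 0.0284 0.029
far 0.09 from line -31.4 tip from axis -37.4 0.0253 0.0281
zero dir 84.4
0.035 [0.0006 0.0004]
0.04 [-0.0006  0.0004]
0.045 [-0.0019  0.0003]
0.05 [-0.0031  0.0002]
[ 204    0  267   26 3404] [335.3  10.5]
[ 200   70   54   54 2061] [226.5  96. ]
[ 286  188   71   21 1127] [321.6 197.2]
```

>>> {"api": "move_arm", "payload": {"moves": "0.4 -0.15 0 0 0 0.09 0.5; 0.893 -0.335 0.2 0 0 0.18 0.5; 0.893 -0.335 0.5 0 0 0.27 0.5; 0.893 -0.335 0.8 0 0 0.36 0.5; 0.893 -0.335 1 0 0 0.45 0.5; 0.893 -0.335 1 0 0 0.539 0.5; 0.893 -0.335 1 0 0 0.539 0.5; 0.893 -0.335 1 0 0 0.539 0.5"}}

```text
time: 25.4
position: [0.4328, -0.3418, 0.1521]
tool_rot: [0.934, 0.356, 0.0, 0.0]
ft_force: [0.1, -1.0, 0.3]
grip_width: 0.0432
grip_force: 0.0
```

Run:
```python
from h import *
o=robot.get_obs();print(o["time"],o["position"],o["q"],go(.4337,-.3389,.061,-48.5))
```

```text
25.4 [ 0.43277114 -0.34181142  0.15211145] [-8.71189529e-01  5.40539893e-01  1.69654745e+00  5.65333302e-05
  9.03818968e-01 -2.87058313e-02] (array([ 0.026, -0.016,  0.911]), np.float64(0.003))
```

>>> {"api": "move_arm", "payload": {"moves": "0.026 -0.016 0.4 0 0 0 0.5; 0.026 -0.016 0.75 0 0 0 0.5; 0.026 -0.016 0.91 0 0 0 0.5; 0.026 -0.016 0.91 0 0 0 0.5; 0.026 -0.016 0.91 0 0 0 0; 0.026 -0.016 0.91 0 0 0 0; 0.026 -0.016 0.91 0 0 0 0; 0.026 -0.016 0.91 0 0 0 0; 0.026 -0.016 0.91 0 0 0 0; 0.026 -0.016 0.91 0 0 0 0; 0.026 -0.016 0.91 0 0 0 0", "squeeze": 25}}

```text
time: 26.5
position: [0.4329, -0.3384, 0.0617]
tool_rot: [0.935, 0.354, -0.0, -0.0]
ft_force: [-1.3, 2.0, 5.8]
grip_width: 0.0158
grip_force: 25.0
```

>>> {"api": "move_arm", "payload": {"moves": "0 0 0 0 0 0.08 0; 0 0 0 0 0 0.16 0; 0 0 0 0 0 0.24 0; 0 0 0 0 0 0.32 0; 0 0 0 0 0 0.4 0; 0 0 0 0 0 0.48 0; 0 0 0 0 0 0.56 0; 0 0 0 0 0 0.64 0; 0 0 0 0 0 0.72 0; 0 0 0 0 0 0.8 0; 0 0 0 0 0 0.88 0; 0 0 0 0 0 0.96 0"}}

```text
time: 27.7
position: [0.4329, -0.3372, 0.0617]
tool_rot: [0.923, -0.384, -0.001, -0.001]
ft_force: [-0.3, 4.9, 7.5]
grip_width: 0.0157
grip_force: 25.0
```

>>> {"api": "move_arm", "payload": {"moves": "0 0 0 0 0 0.08 0; 0 0 0 0 0 0.16 0; 0 0 0 0 0 0.24 0; 0 0 0 0 0 0.32 0; 0 0 0 0 0 0.4 0; 0 0 0 0 0 0.48 0; 0 0 0 0 0 0.54 0; 0 0 0 0 0 0.566 0; 0 0 0 0 0 0.566 0; 0 0 0 0 0 0.566 0; 0 0 0 0 0 0.566 0"}}

```text
time: 28.8
position: [0.4335, -0.337, 0.0617]
tool_rot: [-0.67, 0.743, 0.001, 0.001]
ft_force: [0.9, 5.5, 7.4]
grip_width: 0.0157
grip_force: 25.0
```

Run:
```python
from h import *
o=robot.get_obs();print(o["time"],o["position"],o["q"],o["grip_width"],o["ft_force"],o["moment"],go(.4337,-.3389,.061,-185.8))
im,K,E=shot("wrist","w9.png")
```

```text
28.8 [ 0.43351938 -0.33702036  0.06169913] [-0.86546125  0.68637605  1.7539588   0.0031128   0.70305143  2.37669966] 0.015654238292811765 [0.91551682 5.48022903 7.37340301] [ 1.00441023 -0.1413624  -0.13271202] (array([ 0.019, -0.004,  0.007]), np.float64(-0.001))
```

>>> {"api": "move_arm", "payload": {"moves": "0 0 0 0 0 0 0.5; 0 0 0 0 0 0 0.5; 0 0 0 0 0 0 0.5; 0 0 0 0 0 0 0.5; 0 0 -0.3 0 0 0 0.5; 0 0 -0.6 0 0 0 0.5; 0 -0.3 -0.7 0 0 0 0.5; 0 -0.62 -0.7 0 0 0 0.5; 0 -0.62 -0.7 0 0 0 0.5"}}

```text
time: 29.75
position: [0.4991, -0.3471, 0.132]
tool_rot: [-0.671, 0.742, -0.004, 0.0]
ft_force: [0.6, 0.2, -0.1]
grip_width: 0.0436
grip_force: 0.0
```

>>> {"api": "move_arm", "payload": {"moves": "0.02 -0.3 0 0 0 -0.09 0.5; 0.03 -0.62 0 0 0 -0.18 0.5; 0.03 -0.62 0 0 0 -0.27 0.5; 0.03 -0.62 0 0 0 -0.36 0.5; 0.03 -0.62 0 0 0 -0.45 0.5; 0.03 -0.62 0 0 0 -0.54 0.5; 0.03 -0.62 0 0 0 -0.63 0.5; 0.03 -0.62 0 0 0 -0.709 0.5; 0.03 -0.62 0 0 0 -0.709 0.5; 0.03 -0.62 0 0 0 -0.709 0.5"}}

```text
time: 30.75
position: [0.5556, -0.3544, 0.1304]
tool_rot: [0.961, -0.277, -0.001, -0.0]
ft_force: [-0.1, 0.7, 0.0]
grip_width: 0.0435
grip_force: 0.0
```

Run:
```python
from h import *
o=robot.get_obs();print(o["time"],o["position"],o["q"],go(.557,-.3525,.061,-122))
```

```text
30.75 [ 0.55563789 -0.35436876  0.13035047] [-7.36902645e-01  6.92734779e-01  1.42749849e+00 -1.66449185e-04
  1.02262759e+00  1.39605787e+00] (array([ 0.002, -0.023,  0.694]), np.float64(-0.002))
```

Now I'll grip the far knob and turn it +116° counter-clockwise (tool turn −1.29).

>>> {"api": "move_arm", "payload": {"moves": "0 -0.023 0.35 0 0 0 0.5; 0 -0.023 0.6 0 0 0 0.5; 0 -0.023 0.69 0 0 0 0.5; 0 -0.023 0.69 0 0 0 0.5; 0 -0.023 0.69 0 0 0 0; 0 -0.023 0.69 0 0 0 0; 0 -0.023 0.69 0 0 0 0; 0 -0.023 0.69 0 0 0 0; 0 -0.023 0.69 0 0 0 0; 0 -0.023 0.69 0 0 0 0; 0 -0.023 0.69 0 0 0 0"}}

```text
time: 31.85
position: [0.5583, -0.3525, 0.0628]
tool_rot: [0.961, -0.276, 0.001, -0.0]
ft_force: [1.3, 3.5, 5.4]
grip_width: 0.0158
grip_force: 25.0
```

>>> {"api": "move_arm", "payload": {"moves": "0 0 0 0 0 -0.08 0; 0 0 0 0 0 -0.16 0; 0 0 0 0 0 -0.24 0; 0 0 0 0 0 -0.32 0; 0 0 0 0 0 -0.4 0; 0 0 0 0 0 -0.48 0; 0 0 0 0 0 -0.56 0; 0 0 0 0 0 -0.64 0; 0 0 0 0 0 -0.72 0; 0 0 0 0 0 -0.8 0; 0 0 0 0 0 -0.8 0"}}

```text
time: 32.95
position: [0.5582, -0.3503, 0.0627]
tool_rot: [0.939, 0.343, 0.001, -0.001]
ft_force: [3.1, 6.9, 7.2]
grip_width: 0.016
grip_force: 25.0
```

>>> {"api": "move_arm", "payload": {"moves": "0 0 0 0 0 -0.08 0; 0 0 0 0 0 -0.16 0; 0 0 0 0 0 -0.24 0; 0 0 0 0 0 -0.32 0; 0 0 0 0 0 -0.4 0; 0 0 0 0 0 -0.46 0; 0 0 0 0 0 -0.491 0; 0 0 0 0 0 -0.491 0; 0 0 0 0 0 -0.491 0; 0 0 0 0 0 -0.491 0"}}

```text
time: 33.95
position: [0.557, -0.3496, 0.0627]
tool_rot: [0.742, 0.67, 0.001, -0.002]
ft_force: [-0.7, 8.5, 9.4]
grip_width: 0.0161
grip_force: 25.0
```

>>> {"api": "move_arm", "payload": {"moves": "0 0 0 0 0 0 0.5; 0 0 0 0 0 0 0.5; 0 0 0 0 0 0 0.5; 0 0 0 0 0 0 0.5; 0 0 -0.3 0 0 0 0.5; 0 0 -0.6 0 0 0 0.5; -0.4 -0.35 -0.9 0 0 -0.064 0.5; -0.7 -0.7 -0.9 0 0 -0.064 0.5; -0.7 -0.7 -0.9 0 0 -0.064 0.5; -0.7 -0.7 -0.9 0 0 -0.064 0.5"}}

```text
time: 34.95
position: [0.4794, -0.4164, 0.1519]
tool_rot: [0.709, 0.705, 0.0, 0.0]
ft_force: [0.8, -0.5, 0.1]
grip_width: 0.0438
grip_force: 0.0
```

Run:
```python
from h import *
o=robot.get_obs();print(o["time"],o["position"],go(.467,-.428,.25,0))
im,K,E=shot("wrist","w10.png")
t,_,_=shot("top","t10.png")
a=cv2.resize(im[:250],(800,391),interpolation=cv2.INTER_CUBIC)
b=cv2.resize(t[120:250,110:314],(320,204),interpolation=cv2.INTER_CUBIC)
c=np.zeros((600,800,3),np.uint8); c[:391]=a; c[394:598,:320]=b
cv2.imwrite("pics/w10b.png",c)
```

```text
34.95 [ 0.47943135 -0.41636115  0.15194564] (array([-0.117, -0.124, -0.981]), np.float64(-0.003))
```

View pics/w10b.png

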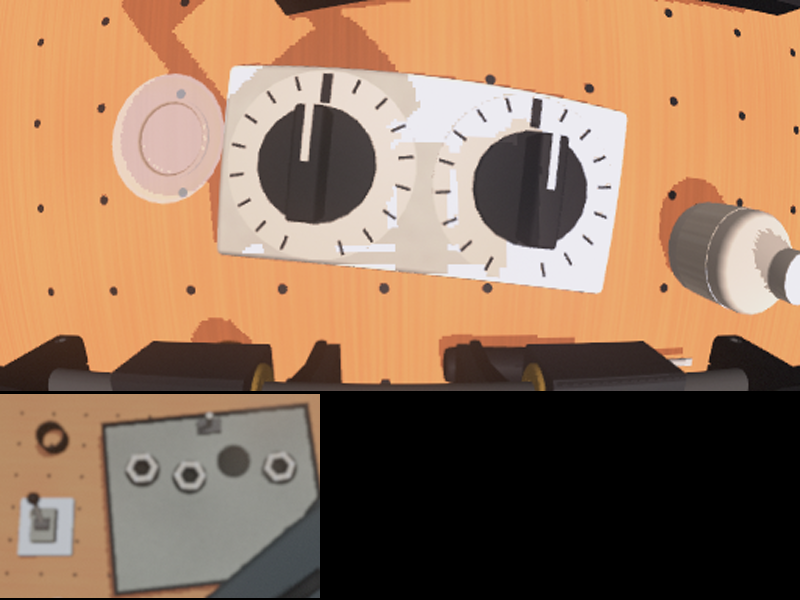

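Both pointers stand by their marks. Near: line (304,161)→(309,104), mark (325,103)→(329,74). Far: line (551,189)→(558,135), mark (535,127)→(538,99). The nuts and the lever haven't moved. I'll measure what error is left.

Run:
```python
from h import *
im=cv2.imread("pics/w10.png"); _,K,E=shot("wrist"); g=cv2.cvtColor(im,cv2.COLOR_BGR2GRAY)
def ang(mask,box,z):
    x0,y0,x1,y1=[int(b*.64) for b in box]
    n,l,s,c=cv2.connectedComponentsWithStats(mask[y0:y1,x0:x1].astype(np.uint8))
    i=1+s[1:,4].argmax(); q=np.argwhere(l==i)[:,::-1]+[x0,y0]
    P=np.array([onz(K,E,u,v,z,True)[:2] for u,v in q]); m=P.mean(0)
    d=np.linalg.svd(P-m)[2][0]; d*=np.sign(d[1]); return np.degrees(np.arctan2(d[1],d[0])).round(2),m.round(4),len(q)
C=np.array([onz(K,E,u*.64,v*.64,.03,True) for u,v in [(231,65),(628,113),(602,293),(218,253)]])
c=C.mean(0)[:2]; ax=(C[1]+C[2]-C[0]-C[3])[:2]; ax/=np.linalg.norm(ax); print("pod yaw+90",90+np.degrees(np.arctan2(ax[1],ax[0])),c)
for nm,lb,zb,s in [("near",(290,108,325,170),(315,70,340,107),-1),("far",(540,138,572,196),(524,95,548,132),1)]:
    k=c+s*.062*ax; l=ang(g>140,lb,.077); z=ang(g<90,zb,.03); d=z[1]-k
    print(nm,"line",l,"mark",z,"mark dir from axis",np.degrees(np.arctan2(d[1],d[0])).round(2),"knob",k.round(4))
```

```text
pod yaw+90 83.95807824960093 [ 0.49703419 -0.34262752]
near line (np.float64(84.12), array([ 0.4368, -0.3223]), 184) mark (np.float64(84.97), array([ 0.4395, -0.2903]), 101) mark dir from axis 84.86 knob [ 0.4354 -0.3361]
far line (np.float64(84.93), array([ 0.5579, -0.3349]), 176) mark (np.float64(84.25), array([ 0.5628, -0.3033]), 92) mark dir from axis 84.88 knob [ 0.5587 -0.3492]
```

Both pointers are within about 1° of zero, and the last pictures show the nuts seated and the lever over, so I'll hand in.

```bash
python3 -c "
from rig import robot
print(robot.hand_in())"
```

```text
the job is handed in; nothing more can be done
None
```

I handed the job in at about 35 s: all three nuts that were present sit in their own pockets, the lock lever is pushed to its end stop, both knob pointers are within about 1° of zero, and I touched nothing else. The judging result was not shown.

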